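# Stack the screw cups for a repair job

## Robot

A 6-joint arm with a two-finger parallel gripper is mounted at the origin on the work surface. World frame = base frame: x ahead of the robot, y to its left, z up, the work surface at z = 0. Lengths are in m, angles in degrees, forces in N, time in s.
With the tool pointing down it reaches from about 0.375 to 0.9 m from the base axis. Payload 3.1 kg.
Tool frame: the origin (TCP) lies at the very end of the fingers, on their centre line; the grasp point (between the pads) lies behind it (bot.grip_depth is the z of the grasp point in the tool frame, in m); z points along the fingers, y is the direction in which the jaws open and shut (so a half turn about z gives the same grasp; the last joint's range is limited). The gripper opens to 87 mm and grips with 3 to 60 N. Pads are 19 mm wide; open, the fingers measure 117 mm over their backs; the gripper's body (75 mm by 190 mm) begins 51 mm behind the grasp point.
Start: joints at [-84.941, 30.224, 82.088, -0, 67.689, -10.227], TCP at [0.165, -0.603, 0.223] pointing down, gripper open.
Joint ranges: [-176.69, 176.69], [-43.24, 126.21], [12.49, 139.97], [-82, 262], [0, 151.66], [-163.58, 163.58]. Speed limits (degrees/s): [159.86, 159.86, 180, 180, 180, 180].

## Interface

Orientations are given as a 3x3 rotation matrix whose columns are the frame's x, y, z axes.
In Python, from rig import bot, vision gives the robot as it stands. The module is installed in compiled form; this text tells all that it offers.
- The arm moves only by the shell command python3 -m jog 'ROWS'. ROWS is JSON, a list of rows, each a list of 3 entries, a list of its own where there are three numbers: the shift along the tool's x, y, z in mm, then the turn, a rotation vector about the tool's x, y, z in degrees, then the closure, from 0 (fully open) to 1 (shut). In form: [[[dx, dy, dz], [wx, wy, wz], fingers], ...]. A call has 1 to 12 rows; each row is the pose to reach, as a shift and turn from the pose commanded when the call began, along the tool's axes at that moment; what a row does not reach only later rows make up. A row lasts 1/12 s, in which the tool goes at most 41.7 mm and 7.16 degrees, less where a joint would pass 70% of its speed; a pose out of reach is approached as far as the arm can. A call with a gripper value outside its range is refused whole. The fingers move at their own pace and stop on an object; the grip force is fixed at half the most. Time passes only in rows, so rows that repeat a pose let the fingers close. It gives the time, the measured TCP pose, the force and the opening at its end, in the units of the state.
- bot.read_state(): the state, without advancing time (a new reading comes with each control period).
- vision.capture(name): name is "scene" or "top"; returns the picture (480x640x3 uint8, red, green, blue); there is no depth.
- vision.camera_info(name): a dict with "intrinsics" (3x3 intrinsics, pixels), "camera_from_world" (4x4, takes a point from world to camera coordinates). Camera axes: x right, y up, looking along -z (the intrinsics and any distortion apply to the point x, -y, -z); pixel columns grow to the right and rows downward; lengths in m; the calibration is good to about 2 mm. A picture is of the moment at which its call begins. camera_info takes no time and is no camera call.
- bot.hand_in(): hands the job in, once; it reports no verdict.
The state is a dict: "time_s": time; "joint_positions": joint angles; "qvel": joint speeds; "tau": joint torques, N m; "position": TCP position; "tcp_rot": TCP orientation; "force": force on the tool from outside, world axes, zero at the start; "moment": the same for the moment, N m; "opening": opening from 0.0 (shut) to 1.0 (fully open).
Only numpy, scipy, OpenCV 4.12 (cv2) and the standard library are available. Lean on these libraries where they do the work, as an engineer would, in place of code of your own. Each camera call takes 0.05 s, during which the arm holds its last target. There are 200 camera calls.

## Task

Pack up the screws of the opened device in the order they will be needed: working from the bottom up, set the red cup in the purple base, then the yellow cup on the red one, then the blue cup on the yellow one, and close the stack with the green lid, each fully seated with its foot in the mouth below. Keep the cups upright so that no screw falls out, set each piece down without dropping it, and leave the white cup, the solder spool, the multimeter and the screwdriver where they are.

Things in the scene. Friction and masses are not known exactly. Their poses are not given: they have to be found in the camera images.
- base: fixed purple metal base: disc 90 mm across and 6 mm thick carrying an upright ring, 60 mm outside, 54 mm inside, its rim 16 mm above the bench. Origin at the centre of its underside on the bench, z up. A cup's foot drops 6 mm into the ring and its body stands on the rim: the cup's centre is then 29 mm above this origin.
- red_cup_c (a point): centre of the red cup, on its axis, half-way up (19 mm above its underside), z up. Open round cup 38 mm high, bright steel screws fixed inside, about 90 g: foot 47 mm across and 6 mm high (tapered to 41 mm below), then a straight body 60 mm across, 32 mm high; mouth 54 mm wide, 28 mm deep. The foot drops into a mouth until the body stands on the rim: seated, 32 mm above the cup below. Starts upright.
- yellow_cup_c (a point): centre of the yellow cup, on its axis, half-way up (19 mm above its underside), z up. Open round cup 38 mm high, dark steel screws fixed inside, about 90 g: foot 47 mm across and 6 mm high (tapered to 41 mm below), then a straight body 60 mm across, 32 mm high; mouth 54 mm wide, 28 mm deep. The foot drops into a mouth until the body stands on the rim: seated, 32 mm above the cup below. Starts upright.
- blue_cup_c (a point): centre of the blue cup, on its axis, half-way up (19 mm above its underside), z up. Open round cup 38 mm high, brass standoffs fixed inside, about 90 g: foot 47 mm across and 6 mm high (tapered to 41 mm below), then a straight body 60 mm across, 32 mm high; mouth 54 mm wide, 28 mm deep. The foot drops into a mouth until the body stands on the rim: seated, 32 mm above the cup below. Starts upright.
- lid_c (a point): centre of the green lid, on its axis, half-way up (21 mm above its underside), z up. 42 mm high, about 60 g: a foot as on the cups (47 mm across, 6 mm high), a disc 60 mm across and 8 mm thick, and a round knob 22 mm across, 28 mm high, from 7 mm below this point to 21 mm above it. Seated, the disc lies on the cup's rim, this point 34 mm above the cup's centre. Starts upright.
- white_cup_c (a point): centre, half-way up, of a white cup with copper-coloured screws, of the same shape as the others; bystander, to be left alone. Upright.
- spool_c (a point): centre, half-way up, of a bystander: a solder spool standing upright, orange flanges 54 mm in diameter, silver wire, 40 mm high.
- meter: bystander: a red multimeter with a dark face lying on its back, 145 x 76 mm and about 45 mm high; origin at the centre of its underside, x along its length.
- driver: bystander: a screwdriver with a green handle, 170 mm long, lying on the bench along its own x; origin on its underside.
Things that resemble listed ones, but are neither listed nor needed, are in the scene too. What is meant by the part that bears lid_c is not pink, and is the smaller of those in its own colour. Of the things shaped like the part that bears blue_cup_c, the blue one is meant.

How it is judged:
By the outcome, as a careful person would: the job done as asked, in the order asked, and still so for the second after the job is handed in, with the robot touching nothing.
It also fails if it takes over 120 s, if anything falls off the work surface, if the arm or the gripper's body presses on something with over 40 N, if the wrist force passes 120 N, or if a joint passes its speed limit or range.

## Working session

There is one attempt and no reset: what is moved stays moved. The work goes in short steps, Python scripts to look and compute and a shell command to move; the robot and the scene stay as the last step left them, time stands still between calls to the robot, and variables do not carry over. Pictures are saved under pics/ and viewed, about 12 in all and at most 16, crops included, and the job is handed in when it is done.

```bash
mkdir -p pics; python3 - <<'E'
from rig import bot, vision
import cv2
for n in("scene","top"):
    im=vision.capture(n); cv2.imwrite(f"pics/{n}0.png",im[...,::-1])
    c=vision.camera_info(n); print(n,c)
s=bot.read_state(); print(s, bot.grip_depth)
E
```

```text
scene {'intrinsics': array([[516.73782744,   0.        , 317.31604656],
       [  0.        , 516.73782744, 240.81394625],
       [  0.        ,   0.        ,   1.        ]]), 'camera_from_world': array([[-0.37033661,  0.92876137, -0.01590933,  0.24820714],
       [-0.70630668, -0.27042799,  0.65421677,  0.39737887],
       [ 0.60330894,  0.25351729,  0.75613974, -1.51280785],
       [ 0.        ,  0.        ,  0.        ,  1.        ]])}
top {'intrinsics': array([[493.58785486,   0.        , 320.14913135],
       [  0.        , 493.58785486, 240.09270166],
       [  0.        ,   0.        ,   1.        ]]), 'camera_from_world': array([[ 0.02819639, -0.99960152, -0.00132595, -0.02424311],
       [ 0.99089954,  0.02777622,  0.13170646, -0.6150523 ],
       [-0.13161714, -0.00502753,  0.99128788, -0.98600771],
       [ 0.        ,  0.        ,  0.        ,  1.        ]])}
{'time_s': 0.1, 'joint_positions': array([-8.49406810e+01,  3.02749194e+01,  8.21492468e+01,  5.74609842e-04,
        6.76876549e+01, -1.02279352e+01]), 'qvel': array([ 0.03236393, -0.08683542, -0.09996882, -0.00612651, -0.03792192,
       -0.0119274 ]), 'tau': array([-6.75341835e-04, -4.40986884e+01, -1.77149999e+01,  6.35334151e-02,
        5.33557415e-02, -3.37949052e-05]), 'position': array([ 0.16475257, -0.60221814,  0.22165462]), 'tcp_rot': array([[ 9.64617130e-01,  2.63654635e-01, -1.62868077e-04],
       [ 2.63654445e-01, -9.64615235e-01,  1.94485982e-03],
       [ 3.55666277e-04, -1.91898599e-03, -9.99998095e-01]]), 'force': array([-0.09061728, -0.41388034, -0.13617344]), 'moment': array([-0.0105563 ,  0.05704252, -0.01810322]), 'opening': 1.0002260649156796} -0.0187
```

View pics/scene0.png

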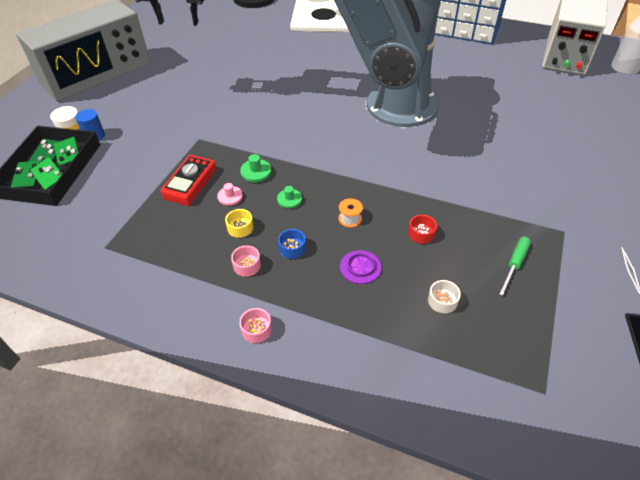

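View pics/top0.png

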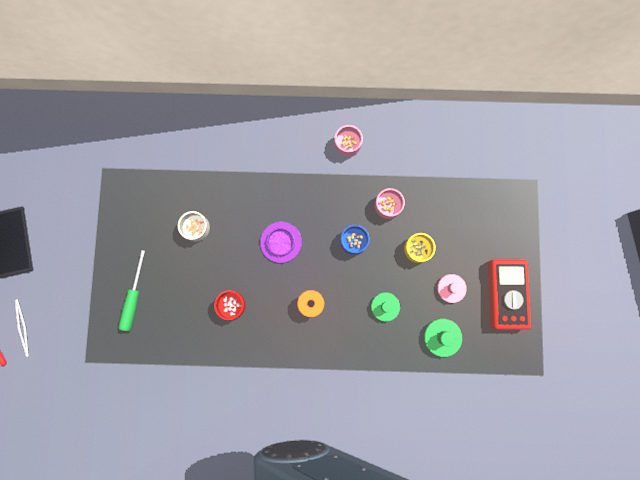

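The top view shows red (230,305), yellow (420,248), blue (355,240), the base (281,242), the small green lid (386,307) and a larger green lid (444,338). The pink things are distractors. The scene view shows the same pieces: red (423,229), yellow (239,222), blue (292,243), base (361,266) and lid (289,198).

```bash
cat > h.py <<'E'
import numpy as np, cv2
from scipy.optimize import least_squares
from rig import bot, vision
HSV={'red':[(0,150,60),(6,255,255)],'yellow':[(22,120,60),(33,255,255)],'blue':[(105,150,40),(125,255,255)],
     'green':[(55,120,40),(80,255,255)],'purple':[(130,120,40),(150,255,255)]}
def cast(cam,px,z):
    c=vision.camera_info(cam);K,T=c['intrinsics'],c['camera_from_world'];R=T[:3,:3];o=-R.T@T[:3,3]
    d=np.c_[np.asarray(px,float),np.ones(len(px))]@np.linalg.inv(K).T*[1,-1,-1]@R
    return o[:2]+d[:,:2]*((z-o[2])/d[:,2])[:,None],o
def pix(cam,p):
    c=vision.camera_info(cam);q=c['camera_from_world']@np.r_[p,1];q=c['intrinsics']@(q[:3]*[1,-1,-1]);return q[:2]/q[2]
def fit(cam,im,col,seed,z,r,half=True):
    m=cv2.inRange(cv2.cvtColor(im,cv2.COLOR_RGB2HSV),*map(np.array,HSV[col]))
    m=cv2.morphologyEx(m,cv2.MORPH_CLOSE,np.ones((3,3)))
    cs=cv2.findContours(m,cv2.RETR_EXTERNAL,cv2.CHAIN_APPROX_NONE)[0]
    c=max([c for c in cs if cv2.contourArea(c)>60],key=lambda c:cv2.pointPolygonTest(c,tuple(map(float,seed)),True))[:,0]
    P,o=cast(cam,c,z); x=P.mean(0)
    for _ in range(4):
        u=(x-o[:2])/np.linalg.norm(x-o[:2]); Q=P[(P-x)@u>0] if half else P
        s=least_squares(lambda v:np.hypot(*(Q-v[:2]).T)-v[2],[*x,r],loss='soft_l1',f_scale=.001)
        rf=s.x[2]; x=least_squares(lambda v:np.hypot(*(Q-v).T)-(r-.0005),x,loss='soft_l1',f_scale=.001).x
    return x,rf
E
python3 - <<'E'
from h import *
S={'red':('red',(423,222),(230,294),.038,.03,1),'yellow':('yellow',(239,216),(420,238),.038,.03,1),'blue':('blue',(292,236),(355,230),.038,.03,1),
'base':('purple',(361,266),(281,242),.006,.045,0),'lid':('green',(285,200),(386,312),.014,.03,0),'biglid':('green',(252,172),(444,345),.014,.04,0)}
I={n:cv2.imread(f'pics/{n}0.png')[...,::-1].copy() for n in('scene','top')}
for k,(c,a,b,z,r,h) in S.items():
    print(k,[ (x.round(4),round(rf,4)) for n,s in(('scene',a),('top',b)) for x,rf in [fit(n,I[n],c,s,z,r,h)]])
E
```

```text
red [(array([0.4778, 0.1769]), np.float64(0.0294)), (array([0.4765, 0.1767]), np.float64(0.0288))]
yellow [(array([ 0.6077, -0.2178]), np.float64(0.0305)), (array([ 0.6072, -0.2154]), np.float64(0.0298))]
blue [(array([ 0.6226, -0.0791]), np.float64(0.028)), (array([ 0.6192, -0.0777]), np.float64(0.0284))]
base [(array([0.6161, 0.0784]), np.float64(0.0447)), (array([0.6138, 0.0784]), np.float64(0.0438))]
lid [(array([ 0.4848, -0.1473]), np.float64(0.0314)), (array([ 0.4823, -0.1469]), np.float64(0.0287))]
biglid [(array([ 0.4213, -0.2692]), np.float64(0.042)), (array([ 0.4222, -0.2674]), np.float64(0.0378))]
```

```bash
python3 -m jog '[[[30,-14,0],[0,0,2],0],[[70,-32,0],[0,0,4],0],[[110,-50,0],[0,0,6],0],[[150,-68,0],[0,0,8],0],[[190,-86,0],[0,0,10],0],[[230,-104,0],[0,0,12],0],[[270,-122,0],[0,0,14],0],[[310,-141,0],[0,0,15.3],0],[[350,-159,0],[0,0,15.3],0],[[390,-177,0],[0,0,15.3],0],[[420,-191,0],[0,0,15.3],0],[[432,-196,0],[0,0,15.3],0]]'
python3 -c "
from rig import bot;s=bot.read_state();print(s['position'],s['tcp_rot'].round(4),s['joint_positions'])"
```

```text
time_s: 1.1
position: [0.5323, -0.2964, 0.2222]
tcp_rot: [[1.0, 0.002, 0.001], [0.002, -1.0, 0.002], [0.001, -0.002, -1.0]]
force: [0.1, -0.8, 0.1]
opening: 0.999
[ 0.5323377  -0.29637458  0.22216923] [[ 1.0e+00  2.4e-03  5.0e-04]
 [ 2.4e-03 -1.0e+00  1.6e-03]
 [ 5.0e-04 -1.6e-03 -1.0e+00]] [-39.64925551  29.03194355  84.44249639   0.09797917  66.56166461
  50.17207444]
```

```bash
python3 -m jog '[[[-4,-30,0],[0,0,0],0],[[-9,-71,0],[0,0,0],0],[[-14,-112,0],[0,0,0],0],[[-19,-153,0],[0,0,0],0],[[-24,-194,0],[0,0,0],0],[[-29,-235,0],[0,0,0],0],[[-34,-276,0],[0,0,0],0],[[-39,-317,0],[0,0,0],0],[[-44,-358,0],[0,0,0],0],[[-49,-400,0],[0,0,0],0],[[-53,-440,0],[0,0,0],0],[[-55,-473,0],[0,0,0],0]]'
python3 -m jog '[[[0,0,30],[0,0,0],0],[[0,0,70],[0,0,0],0],[[0,0,110],[0,0,0],0],[[0,0,130],[0,0,0],0],[[0,0,140],[0,0,0],0],[[0,0,140],[0,0,0],0],[[0,0,140],[0,0,0],0],[[0,0,140],[0,0,0],0]]'
```

```text
time_s: 2.1
position: [0.4734, 0.1758, 0.2223]
tcp_rot: [[1.0, 0.001, -0.001], [0.001, -1.0, 0.0], [-0.001, -0.0, -1.0]]
force: [0.7, -0.6, 0.5]
opening: 0.998
time_s: 2.77
position: [0.4763, 0.1732, 0.0838]
tcp_rot: [[1.0, -0.0, 0.003], [-0.0, -1.0, 0.0], [0.003, -0.0, -1.0]]
force: [0.3, -0.8, 0.6]
opening: 1.003
```

```bash
python3 - <<'E'
from rig import vision
import cv2,numpy as np
a=vision.capture('scene')[120:320,320:520];b=vision.capture('top')[220:360,150:330]
f=lambda i:cv2.resize(i,(400,300),interpolation=cv2.INTER_CUBIC)
cv2.imwrite('pics/c1.png',np.hstack([f(a),f(b)])[...,::-1])
E
```

```text
(no output)
```

View pics/c1.png

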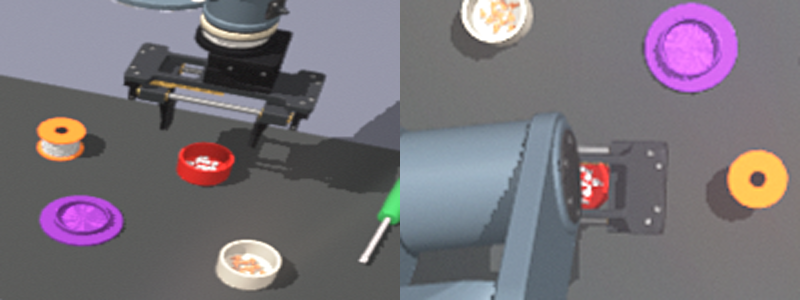

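The open jaws straddle the red cup along y, well clear of the spool. Next: fine correction, descend and grip.

```bash
python3 -m jog '[[[1,-4,15],[0,0,0],0],[[1,-4,40],[0,0,0],0],[[1,-4,60],[0,0,0],0],[[1,-4,70],[0,0,0],0],[[1,-4,73],[0,0,0],0],[[1,-4,73],[0,0,0],0],[[1,-4,73],[0,0,0],0],[[1,-4,73],[0,0,0],0]]'
python3 -m jog '[[[0,0,0],[0,0,0],0.25],[[0,0,0],[0,0,0],0.3],[[0,0,0],[0,0,0],0.4],[[0,0,0],[0,0,0],0.5],[[0,0,0],[0,0,0],0.5],[[0,0,0],[0,0,0],0.5],[[0,0,0],[0,0,0],0.5],[[0,0,0],[0,0,0],0.5],[[0,0,0],[0,0,0],0.5],[[0,0,0],[0,0,0],0.5]]'
```

```text
time_s: 3.53
position: [0.4769, 0.1773, 0.0107]
tcp_rot: [[1.0, -0.0, 0.002], [-0.0, -1.0, 0.0], [0.002, -0.0, -1.0]]
force: [0.3, 0.3, -0.1]
opening: 1.0
time_s: 4.37
position: [0.476, 0.1771, 0.0097]
tcp_rot: [[1.0, -0.0, 0.0], [-0.0, -1.0, 0.0], [0.0, -0.0, -1.0]]
force: [0.2, -0.1, 2.5]
opening: 0.69
```

```bash
python3 -m jog '[[[0,0,-8],[0,0,0],0.5],[[0,0,-25],[0,0,0],0.5],[[0,0,-45],[0,0,0],0.5],[[5,4,-60],[0,0,0],0.5],[[20,15,-60],[0,0,0],0.5],[[45,32,-60],[0,0,0],0.5],[[70,50,-60],[0,0,0],0.5],[[95,68,-60],[0,0,0],0.5],[[118,84,-60],[0,0,0],0.5],[[132,94,-60],[0,0,0],0.5],[[139,99,-60],[0,0,0],0.5],[[139,99,-60],[0,0,0],0.5]]'
python3 -m jog '[[[0,0,10],[0,0,0],0.5],[[0,0,20],[0,0,0],0.5],[[0,0,20],[0,0,0],0.5],[[0,0,20],[0,0,0],0.5]]'
python3 - <<'E'
from h import *
f=lambda i:cv2.resize(i,(400,300),interpolation=cv2.INTER_CUBIC)
s=bot.read_state();p=s['position'];print(p)
I={n:vision.capture(n) for n in('scene','top')}
cv2.imwrite('pics/c2.png',np.hstack([f(I['scene'][180:330,270:470]),f(I['top'][180:330,180:380])])[...,::-1])
z=p[2]+.028
for n in I:
    try: print(n,fit(n,I[n],'red',pix(n,[p[0],p[1]+.028,z]),z,.03))
    except Exception as e: print(e)
    try: print('base',fit(n,I[n],'purple',pix(n,[.615,.0784,.006]),.006,.045,False))
    except Exception as e: print(e)
E
```

```text
time_s: 5.37
position: [0.6164, 0.0768, 0.0696]
tcp_rot: [[1.0, -0.002, 0.002], [-0.002, -1.0, -0.0], [0.002, 0.0, -1.0]]
force: [0.2, -0.0, -0.5]
opening: 0.689
time_s: 5.7
position: [0.6125, 0.0791, 0.048]
tcp_rot: [[1.0, 0.001, -0.005], [0.001, -1.0, 0.0], [-0.005, -0.0, -1.0]]
force: [0.6, 0.5, -0.8]
opening: 0.691
[0.61250918 0.07908039 0.04803538]
scene (array([0.62628258, 0.07857439]), np.float64(0.03271723368997766))
base (array([0.61743987, 0.07838027]), np.float64(0.040953241755403824))
top (array([ 0.51892847, -0.40344123]), np.float64(0.596371903026542))
max() iterable argument is empty
```

View pics/c2.png

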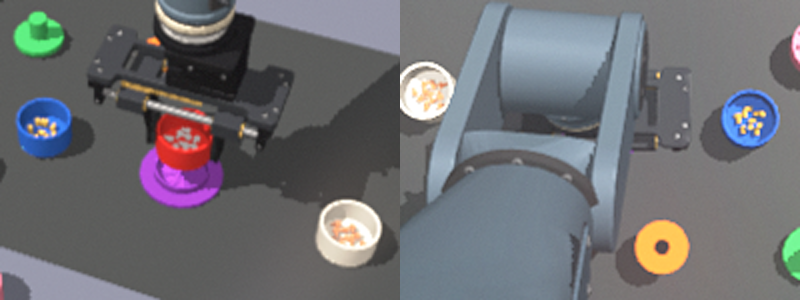

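The red cup is upright in the jaws over the base (scene view), but the arm hides it from above. Measured cup-to-base shifts from both cameras agree to 1 mm (138, −98.4), so the target TCP is (0.614, 0.0787). I'll settle, then lower.

```bash
python3 -m jog '[[[0,0,0],[0,0,0],0.5],[[0,0,0],[0,0,0],0.5],[[0,0,4],[0,0,0],0.5],[[0,0,10],[0,0,0],0.5],[[0,0,15],[0,0,0],0.5],[[0,0,15],[0,0,0],0.5],[[0,0,15],[0,0,0],0.5],[[0,0,15],[0,0,0],0.5]]'
```

```text
time_s: 6.47
position: [0.6149, 0.078, 0.0343]
tcp_rot: [[1.0, -0.0, -0.0], [-0.0, -1.0, 0.0], [-0.0, -0.0, -1.0]]
force: [0.6, 1.4, -0.1]
opening: 0.69
```

Within 1 mm. Lowering the last 15 mm.

```bash
python3 -m jog '[[[-1,-0.5,3],[0,0,0],0.5],[[-1,-0.5,6],[0,0,0],0.5],[[-1,-0.5,9],[0,0,0],0.5],[[-1,-0.5,12],[0,0,0],0.5],[[-1,-0.5,14],[0,0,0],0.5],[[-1,-0.5,15],[0,0,0],0.5],[[-1,-0.5,15],[0,0,0],0.5],[[-1,-0.5,15],[0,0,0],0.5]]'
```

```text
time_s: 7.13
position: [0.6138, 0.0786, 0.0197]
tcp_rot: [[1.0, -0.0, -0.0], [-0.0, -1.0, 0.0], [-0.0, -0.0, -1.0]]
force: [-1.0, -1.0, 2.0]
opening: 0.689
```

Height 19.7 mm is exactly the seated value, with light contact. Release, rise, and go to yellow (dx −6, dy +295).

```bash
python3 -m jog '[[[0,0,0],[0,0,0],0.28],[[0,0,0],[0,0,0],0.2],[[0,0,0],[0,0,0],0.1],[[0,0,0],[0,0,0],0],[[0,0,0],[0,0,0],0],[[0,0,0],[0,0,0],0],[[0,0,-10],[0,0,0],0],[[0,0,-30],[0,0,0],0],[[0,0,-60],[0,0,0],0],[[0,0,-90],[0,0,0],0],[[0,0,-90],[0,0,0],0],[[0,0,-90],[0,0,0],0]]'
python3 -m jog '[[[0,20,0],[0,0,0],0],[[-1,50,0],[0,0,0],0],[[-2,85,0],[0,0,0],0],[[-2,120,0],[0,0,0],0],[[-3,155,0],[0,0,0],0],[[-4,190,0],[0,0,0],0],[[-5,225,0],[0,0,0],0],[[-6,255,0],[0,0,0],0],[[-6,280,0],[0,0,0],0],[[-6,295,0],[0,0,0],0],[[-6,295,0],[0,0,0],0],[[-6,295,0],[0,0,0],0]]'
python3 - <<'E'
from h import *
I={n:vision.capture(n) for n in('scene','top')}
f=lambda i:cv2.resize(i,(400,300),interpolation=cv2.INTER_CUBIC)
cv2.imwrite('pics/c3.png',np.hstack([f(I['scene'][180:330,270:470]),f(I['top'][180:330,180:380])])[...,::-1])
for n in I:
  for k,v in (('red',(.615,.0784+.028,.048)),):
    print(n,k,fit(n,I[n],'red',pix(n,v),.048,.03))
  print('base',fit(n,I[n],'purple',pix(n,(.615,.0784-.042,.006)),.006,.045,False))
print(bot.read_state()['position'])
E
```

```text
time_s: 8.13
position: [0.6157, 0.0785, 0.1124]
tcp_rot: [[1.0, -0.0, 0.006], [-0.0, -1.0, -0.0], [0.006, 0.0, -1.0]]
force: [-0.3, -0.1, -1.2]
opening: 0.998
time_s: 9.13
position: [0.6071, -0.2161, 0.1086]
tcp_rot: [[1.0, -0.002, -0.002], [-0.002, -1.0, 0.002], [-0.002, -0.002, -1.0]]
force: [-0.8, 0.5, -0.0]
opening: 1.003
scene red (array([0.61512057, 0.07798607]), np.float64(0.029054879828036152))
base (array([0.61593476, 0.07812397]), np.float64(0.042822071445620474))
top red (array([0.61119931, 0.0763467 ]), np.float64(0.027107071906860944))
base (array([0.61401147, 0.07801752]), np.float64(0.04346360293508449))
[ 0.60724447 -0.21445164  0.10889834]
```

View pics/c3.png

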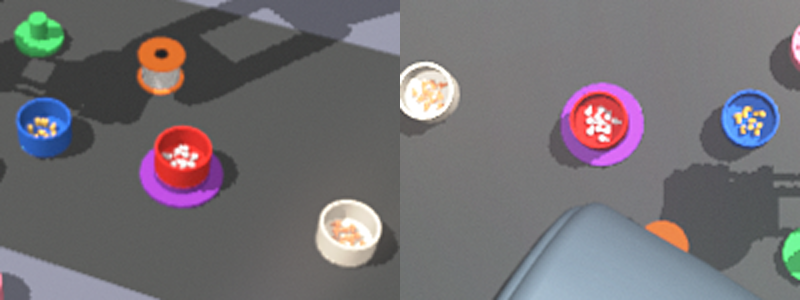

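Red sits upright and centred on the base in both views. Descend on yellow.

```bash
python3 -m jog '[[[0,0,0],[0,0,0],0],[[-0.5,0,20],[0,0,0],0],[[-0.5,0,45],[0,0,0],0],[[-0.5,0,70],[0,0,0],0],[[-0.5,0,88],[0,0,0],0],[[-0.5,0,96],[0,0,0],0],[[-0.5,0,99],[0,0,0],0],[[-0.5,0,99],[0,0,0],0],[[-0.5,0,99],[0,0,0],0],[[-0.5,0,99],[0,0,0],0]]'
python3 -m jog '[[[0,0,0],[0,0,0],0.25],[[0,0,0],[0,0,0],0.3],[[0,0,0],[0,0,0],0.4],[[0,0,0],[0,0,0],0.5],[[0,0,0],[0,0,0],0.5],[[0,0,0],[0,0,0],0.5],[[0,0,0],[0,0,0],0.5],[[0,0,0],[0,0,0],0.5],[[0,0,0],[0,0,0],0.5],[[0,0,0],[0,0,0],0.5]]'
```

```text
time_s: 10.07
position: [0.6084, -0.2167, 0.012]
tcp_rot: [[1.0, 0.0, 0.002], [0.0, -1.0, -0.001], [0.002, 0.001, -1.0]]
force: [0.3, 0.3, -0.4]
opening: 0.996
time_s: 10.9
position: [0.6074, -0.2165, 0.0107]
tcp_rot: [[1.0, -0.0, 0.0], [-0.0, -1.0, -0.0], [0.0, 0.0, -1.0]]
force: [-0.1, 0.0, 2.8]
opening: 0.683
```

```bash
python3 -m jog '[[[0,0,-8],[0,0,0],0.5],[[0,0,-25],[0,0,0],0.5],[[0,0,-45],[0,0,0],0.5],[[0,0,-65],[0,0,0],0.5],[[0,-5,-80],[0,0,0],0.5],[[1,-20,-80],[0,0,0],0.5],[[2,-45,-80],[0,0,0],0.5],[[2,-75,-80],[0,0,0],0.5],[[3,-105,-80],[0,0,0],0.5],[[3,-135,-80],[0,0,0],0.5],[[4,-165,-80],[0,0,0],0.5],[[5,-195,-80],[0,0,0],0.5]]'
python3 -m jog '[[[0,-30,0],[0,0,0],0.5],[[1,-60,0],[0,0,0],0.5],[[2,-82,0],[0,0,0],0.5],[[2.5,-95,0],[0,0,0],0.5],[[2.5,-100,0],[0,0,0],0.5],[[2.5,-100,10],[0,0,0],0.5],[[2.5,-100,16],[0,0,0],0.5],[[2.5,-100,16],[0,0,0],0.5],[[2.5,-100,16],[0,0,0],0.5],[[2.5,-100,16],[0,0,0],0.5]]'
```

```text
time_s: 11.9
position: [0.611, -0.0187, 0.0894]
tcp_rot: [[1.0, -0.0, -0.002], [-0.0, -1.0, 0.001], [-0.002, -0.001, -1.0]]
force: [0.3, 0.1, -0.9]
opening: 0.681
time_s: 12.73
position: [0.615, 0.0773, 0.0742]
tcp_rot: [[1.0, -0.002, -0.0], [-0.002, -1.0, -0.0], [-0.0, 0.0, -1.0]]
force: [-0.0, 0.3, -1.5]
opening: 0.68
```

Target TCP is (0.6148, 0.0786) with a seated z of 52.7 mm, so 21.5 mm down and 1 mm in +y.

```bash
python3 -m jog '[[[0,-1,0],[0,0,0],0.5],[[0,-1,4],[0,0,0],0.5],[[0,-1,8],[0,0,0],0.5],[[0,-1,11],[0,0,0],0.5],[[0,-1,14],[0,0,0],0.5],[[0,-1,16],[0,0,0],0.5],[[0,-1,18],[0,0,0],0.5],[[0,-1,20],[0,0,0],0.5],[[0,-1,21],[0,0,0],0.5],[[0,-1,21.5],[0,0,0],0.5],[[0,-1,21.5],[0,0,0],0.5],[[0,-1,21.5],[0,0,0],0.5]]'
```

```text
time_s: 13.73
position: [0.615, 0.0796, 0.0531]
tcp_rot: [[1.0, -0.0, 0.0], [-0.0, -1.0, -0.0], [0.0, 0.0, -1.0]]
force: [0.4, 0.1, -0.7]
opening: 0.684
```

```bash
python3 -m jog '[[[0,0.8,0.3],[0,0,0],0.5],[[0,0.8,0.7],[0,0,0],0.5],[[0,0.8,0.7],[0,0,0],0.5],[[0,0.8,0.7],[0,0,0],0.5]]'
```

```text
time_s: 14.07
position: [0.6151, 0.0787, 0.0527]
tcp_rot: [[1.0, -0.0, 0.001], [-0.0, -1.0, -0.0], [0.001, 0.0, -1.0]]
force: [-0.5, -0.4, 1.8]
opening: 0.681
```

```bash
python3 -m jog '[[[0,0,0],[0,0,0],0.28],[[0,0,0],[0,0,0],0.2],[[0,0,0],[0,0,0],0.1],[[0,0,0],[0,0,0],0],[[0,0,0],[0,0,0],0],[[0,0,0],[0,0,0],0],[[0,0,-10],[0,0,0],0],[[0,0,-30],[0,0,0],0],[[0,0,-50],[0,0,0],0],[[0,0,-60],[0,0,0],0],[[0,0,-60],[0,0,0],0],[[0,0,-60],[0,0,0],0]]'
python3 -m jog '[[[1,20,0],[0,0,0],0],[[2,50,0],[0,0,0],0],[[3,85,0],[0,0,0],0],[[4,120,0],[0,0,0],0],[[5,145,0],[0,0,0],0],[[5,157,0],[0,0,0],0],[[5,157,10],[0,0,0],0],[[5,157,30],[0,0,0],0],[[5,157,30],[0,0,0],0],[[5,157,30],[0,0,0],0]]'
python3 - <<'E'
from h import *
I={n:vision.capture(n) for n in('scene','top')}
f=lambda i:cv2.resize(i,(400,300),interpolation=cv2.INTER_CUBIC)
cv2.imwrite('pics/c4.png',np.hstack([f(I['scene'][160:310,250:450]),f(I['top'][180:330,220:420])])[...,::-1])
for n in I: 
  print(n,fit(n,I[n],'yellow',pix(n,(.615,.0784+.028,.08)),.08,.03))
print(bot.read_state()['position'])
E
```

```text
time_s: 15.07
position: [0.6153, 0.0788, 0.1131]
tcp_rot: [[1.0, -0.0, 0.002], [-0.0, -1.0, -0.0], [0.002, 0.0, -1.0]]
force: [0.2, -0.4, -0.0]
opening: 1.001
time_s: 15.9
position: [0.6179, -0.0761, 0.0803]
tcp_rot: [[1.0, 0.001, -0.005], [0.001, -1.0, 0.002], [-0.005, -0.002, -1.0]]
force: [0.1, 0.9, 0.0]
opening: 1.003
scene (array([0.61474877, 0.07819046]), np.float64(0.029513977954931478))
top (array([0.61359979, 0.07828882]), np.float64(0.027744498592624844))
[ 0.61977682 -0.07675232  0.08220189]
```

View pics/c4.png

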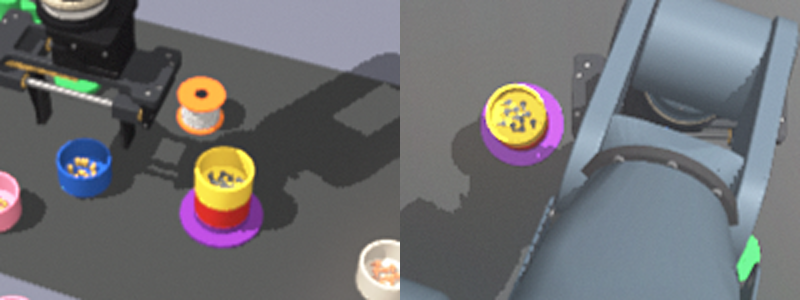

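Yellow is seated squarely on red (rim at 80 mm, fits agree with the base). Descend on blue.

```bash
python3 -m jog '[[[0,0,0],[0,0,0],0],[[0,0,10],[0,0,0],0],[[0,0.5,30],[0,0,0],0],[[0,0.5,50],[0,0,0],0],[[0,0.5,64],[0,0,0],0],[[0,0.5,72],[0,0,0],0],[[0,0.5,72],[0,0,0],0],[[0,0.5,72],[0,0,0],0],[[0,0.5,72],[0,0,0],0]]'
python3 -m jog '[[[0,0,0],[0,0,0],0.25],[[0,0,0],[0,0,0],0.3],[[0,0,0],[0,0,0],0.4],[[0,0,0],[0,0,0],0.5],[[0,0,0],[0,0,0],0.5],[[0,0,0],[0,0,0],0.5],[[0,0,0],[0,0,0],0.5],[[0,0,0],[0,0,0],0.5],[[0,0,0],[0,0,0],0.5],[[0,0,0],[0,0,0],0.5]]'
```

```text
time_s: 16.75
position: [0.6207, -0.0789, 0.0112]
tcp_rot: [[1.0, -0.0, 0.002], [-0.0, -1.0, -0.001], [0.002, 0.001, -1.0]]
force: [0.0, 0.3, 0.7]
opening: 0.999
time_s: 17.58
position: [0.62, -0.0788, 0.0106]
tcp_rot: [[1.0, -0.0, 0.0], [-0.0, -1.0, -0.0], [0.0, 0.0, -1.0]]
force: [-0.5, 0.1, 3.8]
opening: 0.68
```

```bash
python3 -m jog '[[[0,0,-8],[0,0,0],0.5],[[0,0,-25],[0,0,0],0.5],[[0,0,-50],[0,0,0],0.5],[[0,0,-75],[0,0,0],0.5],[[0,0,-97],[0,0,0],0.5],[[0,-4,-107],[0,0,0],0.5],[[-1,-20,-110],[0,0,0],0.5],[[-2,-48,-110],[0,0,0],0.5],[[-3,-80,-110],[0,0,0],0.5],[[-4,-112,-110],[0,0,0],0.5],[[-5,-138,-110],[0,0,0],0.5],[[-5.5,-153,-110],[0,0,0],0.5]]'
python3 -m jog '[[[0,-4.5,0],[0,0,0],0.5],[[0,-4.5,0],[0,0,0],0.5],[[0,-4.5,8],[0,0,0],0.5],[[0,-4.5,16],[0,0,0],0.5],[[0,-4.5,16],[0,0,0],0.5],[[0,-4.5,16],[0,0,0],0.5],[[0,-4.5,16],[0,0,0],0.5],[[0,-4.5,16],[0,0,0],0.5]]'
```

```text
time_s: 18.58
position: [0.612, 0.0786, 0.1187]
tcp_rot: [[1.0, 0.003, -0.004], [0.003, -1.0, 0.001], [-0.004, -0.001, -1.0]]
force: [-0.4, -0.2, -1.6]
opening: 0.676
time_s: 19.25
position: [0.6147, 0.078, 0.1044]
tcp_rot: [[1.0, -0.001, 0.0], [-0.001, -1.0, -0.0], [0.0, 0.0, -1.0]]
force: [-0.2, -0.4, -0.8]
opening: 0.678
```

Down 20 mm to a seated z of 84.6 mm.

```bash
python3 -m jog '[[[0,-0.4,0],[0,0,0],0.5],[[0,-0.4,4],[0,0,0],0.5],[[0,-0.4,8],[0,0,0],0.5],[[0,-0.4,11],[0,0,0],0.5],[[0,-0.4,14],[0,0,0],0.5],[[0,-0.4,16],[0,0,0],0.5],[[0,-0.4,18],[0,0,0],0.5],[[0,-0.4,19],[0,0,0],0.5],[[0,-0.4,20],[0,0,0],0.5],[[0,-0.4,20.4],[0,0,0],0.5],[[0,-0.4,20.4],[0,0,0],0.5],[[0,-0.4,20.4],[0,0,0],0.5]]'
```

```text
time_s: 20.25
position: [0.6144, 0.0792, 0.0846]
tcp_rot: [[1.0, -0.0, 0.0], [-0.0, -1.0, -0.0], [0.0, 0.0, -1.0]]
force: [-2.7, 0.3, 5.1]
opening: 0.675
```

```bash
python3 -m jog '[[[0,0,0],[0,0,0],0.28],[[0,0,0],[0,0,0],0.2],[[0,0,0],[0,0,0],0.1],[[0,0,0],[0,0,0],0],[[0,0,0],[0,0,0],0],[[0,0,0],[0,0,0],0],[[0,0,-10],[0,0,0],0],[[0,0,-30],[0,0,0],0],[[0,0,-50],[0,0,0],0],[[0,0,-60],[0,0,0],0],[[0,0,-60],[0,0,0],0],[[0,0,-60],[0,0,0],0]]'
python3 -m jog '[[[-9,15,0],[0,0,0],0],[[-23,40,0],[0,0,0],0],[[-41,70,0],[0,0,0],0],[[-58,100,0],[0,0,0],0],[[-76,130,0],[0,0,0],0],[[-93,160,0],[0,0,0],0],[[-111,190,0],[0,0,0],0],[[-125,214,0],[0,0,0],0],[[-132,226,0],[0,0,0],0],[[-132,226,20],[0,0,0],0.3],[[-132,226,50],[0,0,0],0.4],[[-132,226,50],[0,0,0],0.4]]'
python3 - <<'E'
from h import *
I={n:vision.capture(n) for n in('scene','top')}
f=lambda i:cv2.resize(i,(400,300),interpolation=cv2.INTER_CUBIC)
cv2.imwrite('pics/c5.png',np.hstack([f(I['scene'][130:310,210:450]),f(I['top'][180:330,220:420])])[...,::-1])
for n in I: 
  print(n,fit(n,I[n],'blue',pix(n,(.615,.0784+.028,.112)),.112,.03))
print(bot.read_state()['position'])
E
```

```text
time_s: 21.25
position: [0.6147, 0.0792, 0.1447]
tcp_rot: [[1.0, -0.0, 0.002], [-0.0, -1.0, -0.0], [0.002, 0.0, -1.0]]
force: [-0.3, 0.3, -1.1]
opening: 0.998
time_s: 22.25
position: [0.4784, -0.1454, 0.0894]
tcp_rot: [[1.0, -0.002, -0.01], [-0.002, -1.0, 0.005], [-0.01, -0.005, -1.0]]
force: [-1.0, 0.4, 1.0]
opening: 0.856
scene (array([0.61736489, 0.07984674]), np.float64(0.028034086635685247))
top (array([0.61404584, 0.07834244]), np.float64(0.027670859824120205))
[ 0.48088702 -0.14597838  0.09262555]
```

View pics/c5.png

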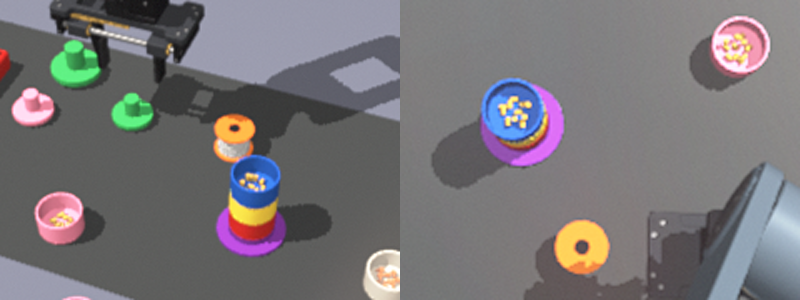

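The stack of red, yellow and blue stands straight. The jaws are above the small green lid (scene crop 132,110). Descending in two steps.

```bash
python3 -m jog '[[[0,0,0],[0,0,0],0.4],[[0,0,15],[0,0,0],0.4],[[0,0,32],[0,0,0],0.4],[[0,0,40],[0,0,0],0.4],[[0,0,40],[0,0,0],0.4],[[0,0,40],[0,0,0],0.4],[[0,0,40],[0,0,0],0.4]]'
python3 - <<'E'
from h import *
I={n:vision.capture(n) for n in('scene','top')}
cv2.imwrite('pics/c6.png',cv2.resize(I['scene'][150:240,230:350],(800,600),interpolation=cv2.INTER_CUBIC)[...,::-1])
p=bot.read_state()['position'];print(p)
print(fit('scene',I['scene'],'green',pix('scene',(.483,-.118,.014)),.014,.03,False), ((pix('scene',p)-[230,150])*800/120).round())
E
```

```text
time_s: 22.93
position: [0.4831, -0.147, 0.0549]
tcp_rot: [[1.0, 0.0, 0.002], [0.0, -1.0, -0.001], [0.002, 0.001, -1.0]]
force: [-1.3, -0.8, 0.5]
opening: 0.603
[ 0.48305539 -0.14705834  0.05489841]
(array([ 0.48499963, -0.14716665]), np.float64(0.03129504089839968)) [389. 232.]
```

View pics/c6.png

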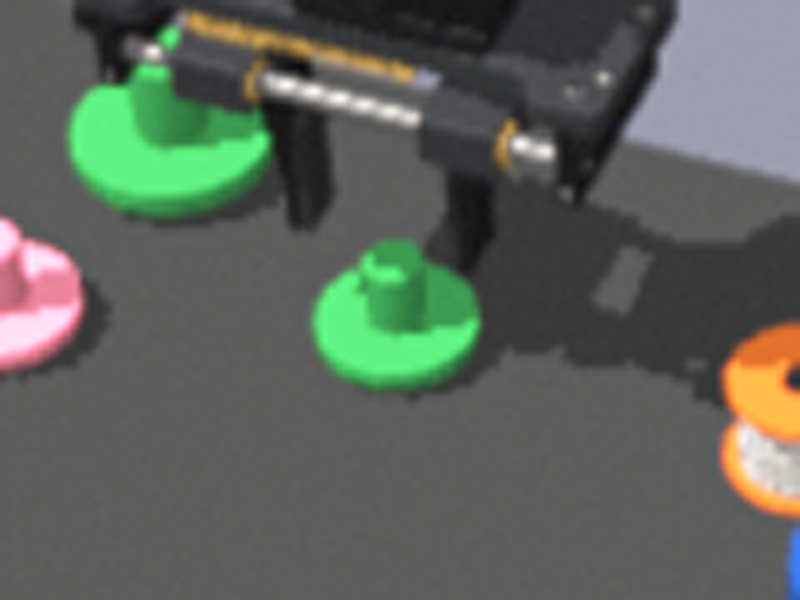

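```bash
python3 -c "
from h import *
print(cast('scene',[[230+393*.15,150+254*.15]],.042)[0])"
python3 -m jog '[[[0,0,10],[0,0,0],0.4],[[0,0,22],[0,0,0],0.4],[[0,0,32],[0,0,0],0.4],[[0,0,37],[0,0,0],0.4],[[0,0,37],[0,0,0],0.4],[[0,0,37],[0,0,0],0.4],[[0,0,37],[0,0,0],0.4]]'
```

```text
[[ 0.48056144 -0.1475174 ]]
time_s: 23.62
position: [0.4825, -0.1469, 0.017]
tcp_rot: [[1.0, -0.0, 0.0], [-0.0, -1.0, -0.0], [0.0, 0.0, -1.0]]
force: [1.1, 0.2, 0.1]
opening: 0.599
```

```bash
python3 -m jog '[[[0,0,0],[0,0,0],0.6],[[0,0,0],[0,0,0],0.7],[[0,0,0],[0,0,0],0.76],[[0,0,0],[0,0,0],0.85],[[0,0,0],[0,0,0],0.9],[[0,0,0],[0,0,0],0.9],[[0,0,0],[0,0,0],0.9],[[0,0,0],[0,0,0],0.9],[[0,0,0],[0,0,0],0.9],[[0,0,0],[0,0,0],0.9],[[0,0,0],[0,0,0],0.9],[[0,0,0],[0,0,0],0.9]]'
```

```text
time_s: 24.62
position: [0.4825, -0.1469, 0.0171]
tcp_rot: [[1.0, -0.0, 0.0], [-0.0, -1.0, -0.0], [0.0, 0.0, -1.0]]
force: [-0.3, 0.2, 4.0]
opening: 0.247
```

```bash
python3 -m jog '[[[0,0,-8],[0,0,0],0.9],[[0,0,-25],[0,0,0],0.9],[[0,0,-50],[0,0,0],0.9],[[0,0,-80],[0,0,0],0.9],[[0,0,-110],[0,0,0],0.9],[[0,0,-135],[0,0,0],0.9],[[3,-5,-145],[0,0,0],0.9],[[10,-17,-148],[0,0,0],0.9],[[23,-40,-148],[0,0,0],0.9],[[41,-70,-148],[0,0,0],0.9],[[58,-100,-148],[0,0,0],0.9],[[76,-130,-148],[0,0,0],0.9]]'
python3 -m jog '[[[17,-30,0],[0,0,0],0.9],[[33,-56,0],[0,0,0],0.9],[[46,-79,0],[0,0,0],0.9],[[53,-91,0],[0,0,0],0.9],[[56,-96,0],[0,0,0],0.9],[[56,-96,0],[0,0,0],0.9],[[56,-96,12],[0,0,0],0.9],[[56,-96,24],[0,0,0],0.9],[[56,-96,24],[0,0,0],0.9],[[56,-96,24],[0,0,0],0.9],[[56,-96,24],[0,0,0],0.9],[[56,-96,24],[0,0,0],0.9]]'
python3 - <<'E'
from h import *
p=bot.read_state()['position'];print(p)
I=vision.capture('scene')
cv2.imwrite('pics/c7.png',cv2.resize(I[160:280,280:440],(800,600),interpolation=cv2.INTER_CUBIC)[...,::-1])
E
```

```text
time_s: 25.62
position: [0.5583, -0.0155, 0.1653]
tcp_rot: [[1.0, -0.001, -0.001], [-0.001, -1.0, 0.0], [-0.001, -0.0, -1.0]]
force: [0.6, 0.9, -0.8]
opening: 0.243
time_s: 26.62
position: [0.6146, 0.0786, 0.1411]
tcp_rot: [[1.0, -0.001, 0.0], [-0.001, -1.0, -0.0], [0.0, 0.0, -1.0]]
force: [0.9, -0.1, -0.1]
opening: 0.245
[0.61457556 0.07859568 0.14109766]
```

View pics/c7.png

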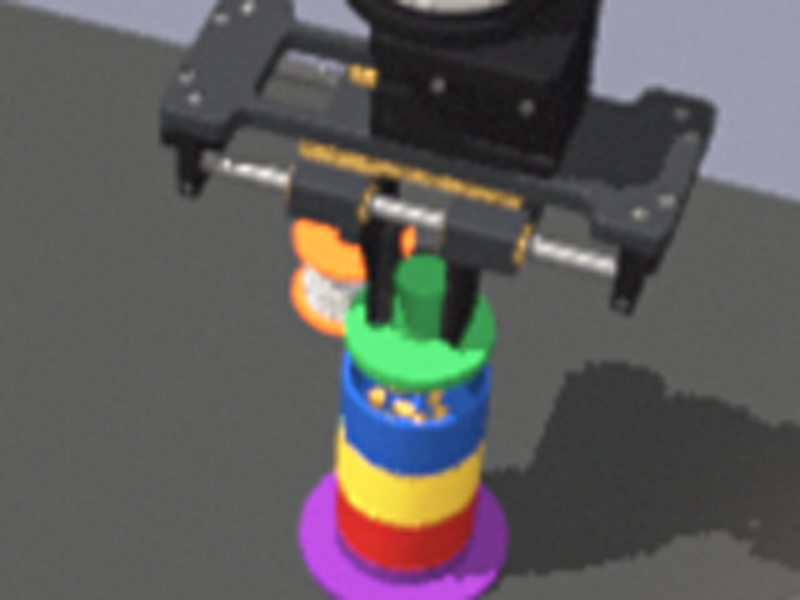

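The lid is held level above the blue mouth and aligned with it in the image. Lowering 18 mm to 123.1 mm.

```bash
python3 -m jog '[[[0,0,3],[0,0,0],0.9],[[0,0,6],[0,0,0],0.9],[[0,0,9],[0,0,0],0.9],[[0,0,11],[0,0,0],0.9],[[0,0,13],[0,0,0],0.9],[[0,0,15],[0,0,0],0.9],[[0,0,16.5],[0,0,0],0.9],[[0,0,17.5],[0,0,0],0.9],[[0,0,18],[0,0,0],0.9],[[0,0,18],[0,0,0],0.9],[[0,0,18],[0,0,0],0.9]]'
```

```text
time_s: 27.58
position: [0.6145, 0.0792, 0.1231]
tcp_rot: [[1.0, -0.0, 0.0], [-0.0, -1.0, 0.0], [0.0, -0.0, -1.0]]
force: [-0.7, 0.2, 0.5]
opening: 0.241
```

```bash
python3 -m jog '[[[0,0,0.3],[0,0,0],0.9],[[0,0,0.6],[0,0,0],0.9],[[0,0,0.6],[0,0,0],0.9],[[0,0,0.6],[0,0,0],0.9]]'
```

```text
time_s: 27.92
position: [0.6146, 0.0792, 0.1231]
tcp_rot: [[1.0, -0.0, 0.001], [-0.0, -1.0, -0.0], [0.001, 0.0, -1.0]]
force: [-2.4, 0.7, 5.6]
opening: 0.243
```

Firm contact at exactly the seated height. Release and back off.

```bash
python3 -m jog '[[[0,0,0],[0,0,0],0.72],[[0,0,0],[0,0,0],0.65],[[0,0,0],[0,0,0],0.5],[[0,0,0],[0,0,0],0.4],[[0,0,0],[0,0,0],0.4],[[0,0,0],[0,0,0],0.4],[[0,0,-8],[0,0,0],0.4],[[0,0,-25],[0,0,0],0.4],[[0,0,-50],[0,0,0],0.4],[[0,0,-70],[0,0,0],0.4],[[0,0,-70],[0,0,0],0.4]]'
python3 -m jog '[[[-10,20,0],[0,0,0],0.4],[[-25,50,0],[0,0,0],0.4],[[-40,85,0],[0,0,0],0.4],[[-55,120,0],[0,0,0],0.4],[[-70,155,0],[0,0,0],0.4],[[-85,190,0],[0,0,0],0.4],[[-95,215,0],[0,0,0],0.4],[[-100,225,0],[0,0,0],0.4],[[-100,225,0],[0,0,0],0.4],[[-100,225,0],[0,0,0],0.4],[[-100,225,0],[0,0,0],0.4]]'
python3 - <<'E'
from h import *
I={n:vision.capture(n) for n in('scene','top')}
f=lambda i:cv2.resize(i,(400,300),interpolation=cv2.INTER_CUBIC)
cv2.imwrite('pics/c8.png',np.hstack([f(I['scene'][130:310,300:540]),f(I['top'][180:330,170:370])])[...,::-1])
for n in I: print(n,fit(n,I[n],'green',pix(n,(.615,.0784+.026,.12)),.12,.03,False))
E
```

```text
time_s: 28.83
position: [0.6177, 0.0791, 0.1975]
tcp_rot: [[1.0, -0.0, 0.01], [-0.0, -1.0, -0.0], [0.01, 0.0, -1.0]]
force: [0.6, 0.2, 0.7]
opening: 0.601
time_s: 29.75
position: [0.5147, -0.1445, 0.1922]
tcp_rot: [[1.0, 0.001, -0.0], [0.001, -1.0, 0.001], [-0.0, -0.001, -1.0]]
force: [-0.4, -0.0, -0.3]
opening: 0.602
scene (array([0.61655905, 0.07964914]), np.float64(0.03041924644707918))
top (array([0.61370472, 0.07883506]), np.float64(0.028757834643210283))
```

View pics/c8.png

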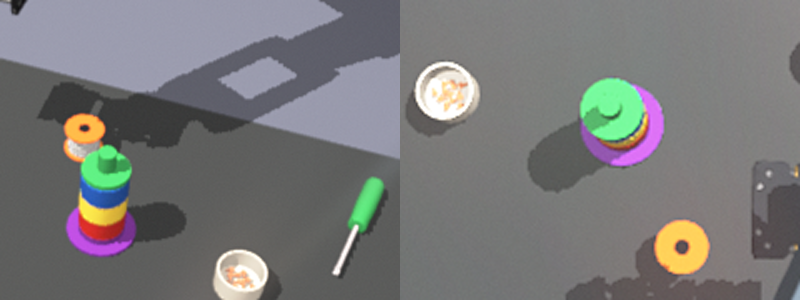

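The full stack stands straight with the lid flat and closed, and the white cup, spool and screwdriver haven't moved. Handing in.

```bash
python3 -c "
from rig import bot;print(bot.hand_in(),bot.read_state()['time_s'])"
```

```text
the job is handed in; nothing more can be done
the job is handed in; nothing more can be done
```

I stacked the red, yellow and blue cups in that order in the purple base, closed the stack with the smaller green lid, and handed the job in at about 30 s of the 120 s.

- **Seating:** Each piece met light contact (2 to 6 N) at its fully seated height, to within 0.1 mm, before I opened the gripper.
- **Last pictures:** Both views show the stack upright and the lid flat. Its fitted centre was (0.6166, 0.0796) from the scene camera and (0.6137, 0.0788) from the top camera, against the base at about (0.615, 0.078). The two cameras disagree by about 3 mm, as they did at the start.
- **Other things:** The white cup, spool and screwdriver look untouched in the last pictures. The multimeter was outside those crops, so I did not check it again; the arm never worked near it.
- **Failed check:** While red was held over the base, the arm hid it from the top camera and partly from the scene camera, so those fits were unusable. I lined it up from the earlier measurements instead, and pictures after its release showed it seated.

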